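# Tip the D cells into the charging rack

### The job

Pick up the loaded battery tray by its wooden handle, bring its spout in over the mouth of the charging rack's channel with the tray alongside the guide rail, and tilt it so that all three D cells roll in single file down into the channel, without the gripper touching the cells. Then stand the tray flat on the table, clear of the rack, and last of all push the charger's lever fully over to the far side (the rack's +x side). Leave the mug and the cassette where they are.

Things in the scene. Friction and masses are not known exactly. Their poses are not given: they have to be found in the camera images.
- tray_grip (a point): Centre of the wooden handle of the loose steel tray (0.35 kg), 86 mm above the tray's underside. Tray axes: +y to the open mouth and spout, z up. The handle is a board 66 mm long in x, 14 mm thick in y, 40 mm high: pinch it across the 14 mm, near its mid-height. Keep fingertips more than 50 mm above the underside: the cells roll through below, their tops up to 45 mm
- tray_floor (a point): Middle of the tray's inner floor, 11 mm above the underside, 20 mm in +y from the handle; tray axes. Tray: 74 mm wide (x), walls 140 mm long, 42 mm high, 4 mm thick. The floor falls 5 degrees to the back wall, so the cells stay there while the tray is carried level within 3 degrees; they run out when the mouth is tipped down by more than 5 degrees, and 20 degrees empties it
- tray_spout (a point): Middle of the spout's front edge, upper face; tray axes. The spout is a flat tongue 58 mm wide, 4 mm thick, that continues the floor 20 mm beyond the tray's walls. It lies 110 mm in the tray's +y from the handle's centre and 67 mm below it (19 mm above the underside)
- cell1: D cell, 60 mm long, 33 mm diameter, 0.14 kg, black jacket and steel end; origin at its centre, x along its length. At the start it lies across the tray, against the back wall
- cell2: D cell like cell1, the middle one in the tray
- cell3: D cell like cell1, the one nearest the tray's mouth
- rack: Fixed charging rack. Origin on the table under the middle of the channel's mouth edge; +y runs along the channel, away from the mouth; z up. The channel is an aluminium U-groove 68 mm wide inside, walls 30 mm high; its floor is 60 mm above the table at the mouth and falls 8 degrees towards the end stop. The walls flare over the first 30 mm (to x -42 and +39 mm at the mouth)
- rail_face (a point): Middle of the guide rail's guiding face; rack axes. The rail is a steel bar outside the mouth on the rack's +x side, parallel to y; its face looks to -x at rack x = 38.5 mm, y -92 to 0 mm, 59 to 95 mm above the table. With its side (37 mm from its middle) against it, the tray is in line with the channel. Tip the cells out with the spout about 10 mm inside the mouth, upper face 68 mm above the table
- channel_end (a point): Middle of the channel floor at the end stop, rack y = 150 mm, 39 mm above the table; rack axes. The three cells end up crosswise, side by side, against the stop. Beyond it is the charger box: rack x -55 to 55 mm, y 156 to 252 mm, 70 mm high, with the lever on top
- lever (a joint): Angle of the charger's lever, rad: up to 0.15 at the start, leaning to the rack's -x; 1.0 fully over, leaning to the rack's +x. It stays where it is left and takes under 2 N at its ball
- lever_tip (a point): Centre of the 26 mm ball at the lever's end. The lever is 80 mm long and turns about a line parallel to the rack's y axis at rack x = 0, y = 212 mm, 92 mm above the table; at joint 0 the ball is at rack x = -38 mm, 162 mm above the table, at joint 1.0 at x = +38 mm, same height
- mug: White mug, 80 mm wide, 90 mm high, loose bystander; origin under its centre
- cassette: Cassette in its case, 70 x 109 x 17 mm, lying flat, loose bystander; origin under its centre
There are look-alikes about, which are no part of the job. Leave any yellow look-alike of the part that bears tray_grip alone.

How it is judged:
By the outcome, as a careful person would: the job done as asked, in the order asked, and still so for the second after the job is handed in, with the robot touching nothing.
It also fails if it takes over 67 s, if anything falls off the work surface, if the arm or the gripper's body presses on something with over 40 N, if the wrist force passes 120 N, or if a joint passes its speed limit or range.

### The arm

A 6-joint arm with a two-finger parallel gripper is mounted at the origin on the work surface. World frame = base frame: x ahead of the robot, y to its left, z up, the work surface at z = 0. Lengths are in m, angles in rad, forces in N, time in s.
With the tool pointing down it reaches from about 0.325 to 0.85 m from the base axis. Payload 15.5 kg.
Tool frame: the origin (TCP) lies on the centre line of the jaws, within the pads' length; the fingertips stand 22 mm ahead of it and the grasp point (between the pads) lies 3 mm ahead of it (env.nose_length is the distance from the TCP to the fingertips, in m); z points along the fingers, y is the line along which they close (so a half turn about z gives the same grasp; the last joint's range is limited). The gripper opens to 91 mm and grips with 3 to 60 N. Pads are 32 mm wide; open, the fingers measure 118 mm over their backs; the gripper's body (76 mm by 178 mm) begins 60 mm behind the grasp point.
Start: joints at [1.02, 0.494, 1.345, -0, 1.302, -0.096], TCP at [0.275, 0.561, 0.236] pointing down, gripper open.
Joint ranges: [-2.91, 2.91], [-0.82, 2.16], [0.22, 2.67], [-1.22, 4.37], [0.12, 2.79], [-3.08, 3.08]. Speed limits (rad/s): [1.89, 1.89, 2.57, 3.01, 3.01, 3.01].

### API

Orientations are given as a unit quaternion [w, x, y, z].
In Python, from plant import env gives the robot as it stands. The module is installed in compiled form; this text tells all that it offers.
- The arm moves only by the tool drive_tool, never from a script. Its arguments are lists of equal length, an entry for each row: "dr": the turn, a rotation vector about the tool's x, y, z in degrees, a list of three; "linear": the shift along the tool's x, y, z in cm, a list of three; "gripper": the closure, from 0 (fully open) to 1 (shut). A call has 1 to 20 rows; each row is the pose to reach, as a shift and turn from the pose commanded when the call began, along the tool's axes at that moment; what a row does not reach only later rows make up. A row lasts 1/8 s, in which the tool goes at most 62.5 mm and 10.7 degrees, less where a joint would pass 70% of its speed; a pose out of reach is approached as far as the arm can. A call with a gripper value outside its range is refused whole. The fingers move at their own pace and stop on an object; "squeeze" is the grip in N (left out, the last holds). Time passes only in rows, so rows that repeat a pose let the fingers close. It gives the time, the measured TCP pose, the force, the opening and the grip force at its end, in the units of the state.
- env.observe(): the state, without advancing time (a new reading comes with each control period).
- env.snapshot(name): name is "scene" or "side" or "wrist"; returns (picture, depth): 384x512x3 uint8, red, green, blue; 384x512 float32, m along the optical axis (not along the pixel's ray), 0 where there is no reading.
- env.camera_info(name): a dict with "mtx" (3x3 intrinsics, pixels), "xyz" and "orientation" of the camera in the world. Camera axes: x right, y down, z forward; pixel columns grow to the right and rows downward; lengths in m; the calibration is good to about 2 mm. A picture is of the moment at which its call begins: read the wrist's pose just before it. camera_info takes no time and is no camera call; for the wrist camera it gives the pose at the moment of the call.
- env.sign_off(): hands the job in; it is judged then, once.
The state is a dict: "time": time; "qpos": joint angles; "qvel": joint speeds; "tau": joint torques, N m; "tool_pos": TCP position; "ee_rot": TCP orientation; "contact_force": force on the tool from outside, world axes, zero at the start; "torque": the same for the moment, N m; "grip_width": finger opening in m; "gripper_force": force on a finger pad.
Only numpy, scipy, OpenCV 4.12 (cv2) and the standard library are available. Lean on these libraries where they do the work, as an engineer would, in place of code of your own. Each camera call takes 0.05 s, during which the arm holds its last target. There are 200 camera calls.

## Working session

There is one attempt and no reset: what is moved stays moved. The work goes in short steps, Python scripts to look and compute and a tool call to move; the robot and the scene stay as the last step left them, time stands still between calls to the robot, and variables do not carry over. Pictures are saved under pics/ and viewed, at most 10 in all, crops included, and the job is handed in when it is done.

Besides the shell and the picture viewer there is one more tool, called after "Emit:" in YAML: its name, and indented under it one key for each argument. drive_tool: Moves the arm, as the interface text tells. Its arguments: {"type":"object","properties":{"dr":{"type":"array"},"linear":{"type":"array"},"gripper":{"type":"array"},"squeeze":{"type":"number"}},"required":["dr","linear","gripper"]}

```bash
mkdir -p pics
cat > h.py <<'E'
import numpy as np, cv2
from scipy.spatial.transform import Rotation as R
from plant import env
def q2R(q): return R.from_quat([q[1],q[2],q[3],q[0]]).as_matrix()
def grab(n):
    ci=env.camera_info(n); p,d=env.snapshot(n)
    return p,d,ci
def pts(d,ci):
    K=np.array(ci['mtx']); v,u=np.mgrid[:d.shape[0],:d.shape[1]]
    c=np.stack([(u-K[0,2])/K[0,0]*d,(v-K[1,2])/K[1,1]*d,d],-1)
    return c@q2R(ci['orientation']).T+np.array(ci['xyz'])
E
python3 - <<'E'
from h import *
for n in ('scene','side'):
    p,d,ci=grab(n); np.savez(f'{n}0.npz',p=p,d=d,P=pts(d,ci)); print(n,ci)
    cv2.imwrite(f'pics/{n}0.png',cv2.resize(p[:,:,::-1],(800,600)))
print(env.observe())
E
```

```text
scene {'mtx': array([[348.2408963 ,   0.        , 251.84872114],
       [  0.        , 348.2408963 , 181.17935598],
       [  0.        ,   0.        ,   1.        ]]), 'xyz': array([ 1.12453887, -0.23874905,  0.75161115]), 'orientation': array([-0.3093297 ,  0.74981928,  0.54186796, -0.22014836])}
side {'mtx': array([[384.58230197,   0.        , 252.4029184 ],
       [  0.        , 384.58230197, 191.69427894],
       [  0.        ,   0.        ,   1.        ]]), 'xyz': array([ 0.2775345 , -0.64067176,  0.71097315]), 'orientation': array([-0.40072991,  0.88717042, -0.21294697,  0.0836527 ])}
{'time': 0.1, 'qpos': array([ 1.01948611e+00,  4.94120707e-01,  1.34604909e+00,  7.29213269e-06,
        1.30248787e+00, -9.55286813e-02]), 'qvel': array([ 0.0010153 , -0.00065442, -0.00352507, -0.00131002, -0.00011667,
       -0.00100909]), 'tau': array([ 2.09243561e-03, -8.80236268e+01, -3.82548201e+01,  7.07285386e-02,
        4.80772869e-02, -1.58860312e-04]), 'tool_pos': array([0.27495376, 0.56093266, 0.23540489]), 'ee_rot': array([-1.72568696e-04,  2.25924242e-01,  9.74144729e-01, -5.03780086e-04]), 'contact_force': array([-0.34531999,  0.32393562, -0.24096872]), 'torque': array([-0.01939629,  0.00442409, -0.03772942]), 'gripper_force': 0.0, 'grip_width': 0.09095775946989106}
```

View pics/scene0.png

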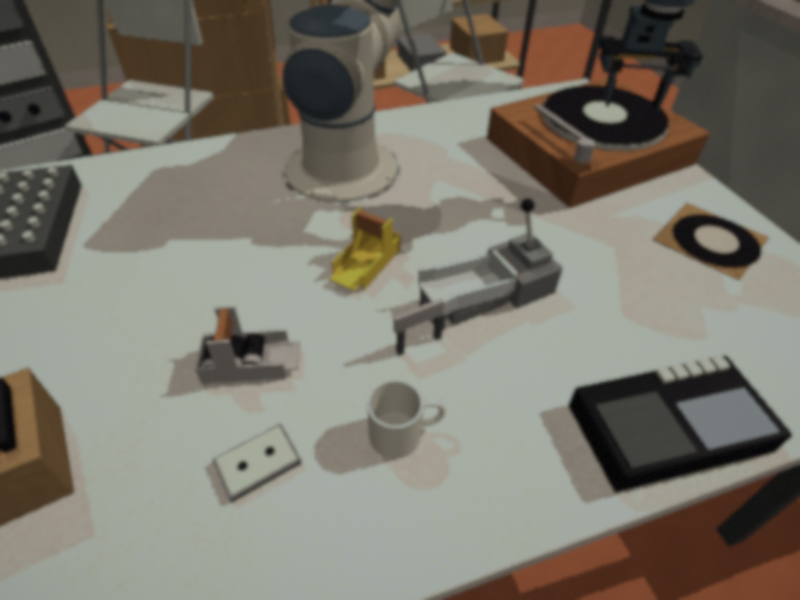

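View pics/side0.png

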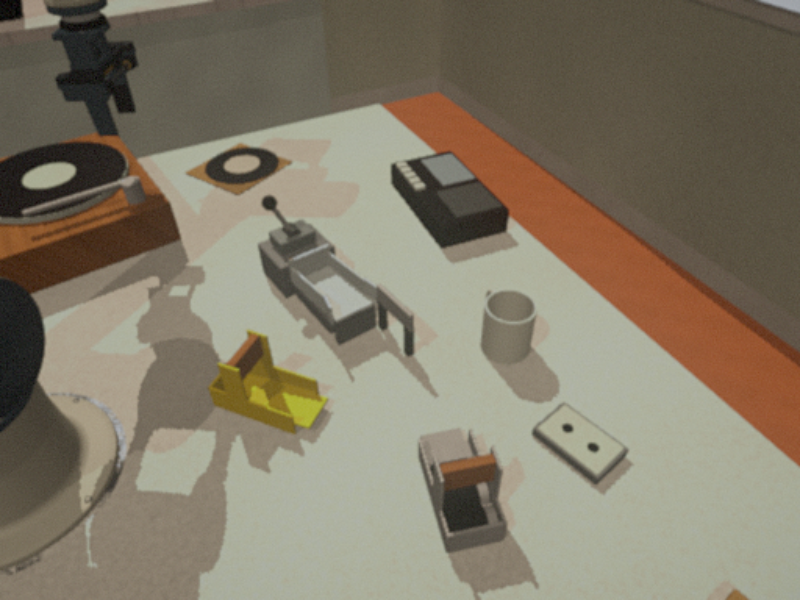

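The scene view shows the steel tray at about (245,350) with its handle at (225,325), the rack mouth at (425,295), the rail at (418,315), the lever ball at (527,205), the mug at (395,420), the cassette at (255,462) and the yellow look-alike at (365,250). The side view shows the tray's handle at (468,472), its spout at (445,440), the rail at (395,310) and the ball at (269,203).

Run:
```python
from h import *
# top-down height map, 2 mm cells, x 0.1..0.9 (up), y -0.4..0.4
H=[];
for n in ('scene','side'):
    z=np.load(n+'0.npz'); p,d,P=z['p'],z['d'],z['P']
    ok=(d>0)&(P[...,2]>-.05)&(P[...,2]<.3)
    t=P[ok&(abs(P[...,2])<.01)]; print(n,'table z',np.median(t[:,2]))
    hsv=cv2.cvtColor(p,cv2.COLOR_RGB2HSV)
    # brown handle
    m=((hsv[...,0]<15)&(hsv[...,1]>110)&ok&(P[...,2]>.05)&(P[...,2]<.12)).astype(np.uint8)
    k,l,s,c=cv2.connectedComponentsWithStats(m)
    for i in range(1,k):
        if s[i,4]>40:
            Q=P[l==i]; print(' brown',c[i]*800/512,s[i,4],np.median(Q,0).round(4),np.percentile(Q,2,0).round(3),np.percentile(Q,98,0).round(3))
    # ball
    m=((p.max(2)<70)&ok&(P[...,2]>.14)&(P[...,2]<.19)).astype(np.uint8)
    k,l,s,c=cv2.connectedComponentsWithStats(m)
    for i in range(1,k):
        if s[i,4]>10: Q=P[l==i]; print(' dark',c[i]*800/512,s[i,4],np.median(Q,0).round(4))
    img=np.zeros((400,400,3),np.uint8)
    Q=P[ok];C=p[ok]; 
    iy=((.4-Q[:,1])/.002).astype(int); ix=((.9-Q[:,0])/.002).astype(int)
    g=(iy>=0)&(iy<400)&(ix>=0)&(ix<400); o=np.argsort(Q[g][:,2])
    zc=cv2.applyColorMap(np.clip(Q[g][o][:,2]/.12*255,0,255).astype(np.uint8)[:,None],cv2.COLORMAP_JET)[:,0]
    img[ix[g][o],iy[g][o]]=zc
    H.append(img)
cv2.imwrite('pics/top0.png',np.hstack(H))
```

```text
scene table z -0.0013724188236990398
 brown [596.9375   82.96875] 50 [-0.0467  0.7301  0.0881] [-0.065  0.684  0.085] [-0.001  0.766  0.104]
 brown [628.81696429  90.22321429] 70 [0.0192 0.784  0.088 ] [-0.034  0.745  0.084] [0.1   0.811 0.104]
 brown [588.29700855 144.91880342] 2925 [0.2433 0.4878 0.0862] [-0.007  0.405  0.052] [0.317 0.823 0.09 ]
 brown [369.17794586 221.93471338] 157 [ 0.3395 -0.0223  0.096 ] [ 0.32  -0.04   0.075] [ 0.358 -0.005  0.106]
 brown [223.49958609 324.62748344] 151 [ 0.5166 -0.3133  0.1033] [ 0.491 -0.327  0.07 ] [ 0.546 -0.305  0.106]
 dark [762.69305019  11.92084942] 259 [-0.184   1.3846  0.1564]
 dark [328.70279948 122.33886719] 192 [ 0.0818 -0.039   0.1628]
 dark [526.88492063 204.51388889] 63 [0.4704 0.2289 0.1709]
side table z 0.001252098871888374
 brown [ 82.39682183 220.47253354] 3056 [0.1672 0.4427 0.0908] [0.022 0.403 0.052] [0.303 0.801 0.095]
 brown [480.5625 181.4375] 50 [0.916  0.2715 0.056 ] [0.906 0.164 0.054] [0.93  0.414 0.057]
 brown [243.02884615 353.125     ] 156 [ 0.3319 -0.0266  0.1066] [ 0.311 -0.042  0.077] [ 0.356 -0.004  0.11 ]
 brown [468.05042614 469.43181818] 440 [ 0.5148 -0.3238  0.1049] [ 0.487 -0.333  0.072] [ 0.544 -0.311  0.109]
 dark [268.78063725 202.54289216] 51 [0.4597 0.2212 0.1721]
 dark [ 19.2139738 407.8125   ] 229 [ 0.0739 -0.0546  0.1616]
```

View pics/top0.png

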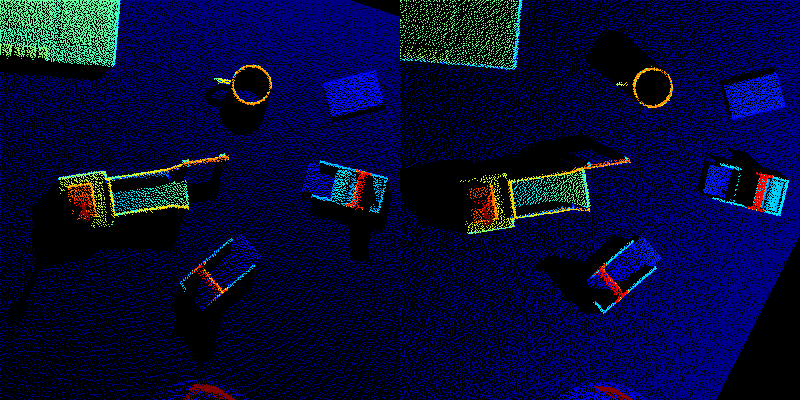

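The top-down map (2 mm cells, rows are world x and columns world y) shows the tray at right with its spout to the left, and the rack with its mouth near column 187 and its rail on the +x side.

```bash
cat > fit.py <<'E'
from h import *
def line(Q):
    vx,vy,x0,y0=cv2.fitLine(Q[:,:2].astype(np.float32),cv2.DIST_HUBER,0,1e-4,1e-4).ravel(); return np.degrees(np.arctan2(vy,vx)),np.array([x0,y0])
def box(Q,g=1):
    (c,s,a)=cv2.minAreaRect((Q[:,:2]*1000).astype(np.float32)); return np.round(c,1),np.round(s,1),round(a,1)
def clean(Q):  # remove isolated
    from scipy.spatial import cKDTree
    n=[len(v) for v in cKDTree(Q).query_ball_point(Q,.006)]; return Q[np.array(n)>3]
def sel(P,x,y,z):
    m=(P[...,0]>x[0])&(P[...,0]<x[1])&(P[...,1]>y[0])&(P[...,1]<y[1])&(P[...,2]>z[0])&(P[...,2]<z[1])
    return clean(P[m])
E
python3 - <<'E'
from fit import *
for n in ('scene','side'):
    P=np.load(n+'0.npz')['P']; print(n)
    Q=sel(P,(.46,.6),(-.4,-.18),(.095,.12)); print('handle top',box(Q),Q[:,2].mean())
    Q=sel(P,(.46,.6),(-.4,-.18),(.034,.05)); print('tray wall box',box(Q))
    Q=sel(P,(.46,.6),(-.4,-.18),(.012,.12)); print('tray all',box(Q))
    Q=sel(P,(.4,.62),(.15,.3),(.062,.076)); print('charger',box(Q),Q[:,2].mean())
    Q=sel(P,(.5,.62),(-.07,.02),(.082,.105)); print('rail',line(Q),box(Q))
    for x,nm in (((.44,.51),'-x wall'),((.51,.58),'+x wall')):
        for y in ((.05,.15),):
            Q=sel(P,x,y,(.066,.09)); print(nm,line(Q),box(Q))
    Q=sel(P,(.4,.62),(.02,.2),(.035,.062));print('floor',box(Q))
E
```

```text
scene
handle top (array([ 520.4, -318. ]), array([33. , 78.1]), 76.0) 0.103008766984599
tray wall box (array([ 524.9, -299.9]), array([139.2,  76.2]), 76.0)
tray all (array([ 527.9, -289.7]), array([160.8,  77.9]), 75.2)
charger (array([500.1, 211.1]), array([110.8, 130.1]), 5.8) 0.06829176768121434
rail (np.float32(-81.79774), array([ 0.58219427, -0.02827056], dtype=float32)) (array([578.5, -18.8]), array([ 9.8, 77.1]), 8.7)
-x wall (np.float32(-81.569626), array([0.48137832, 0.10083979], dtype=float32)) (array([480.8,  97.3]), array([ 8.4, 95.9]), 11.4)
+x wall (np.float32(-79.961464), array([0.5570198 , 0.09010907], dtype=float32)) (array([553.8,  99.7]), array([ 8.3, 99.4]), 10.2)
floor (array([521.9, 103.3]), array([ 96.4, 179.5]), 7.9)
side
handle top (array([ 516., -320.]), array([34.3, 74.7]), 75.7) 0.10490689651445065
tray wall box (array([ 521. , -300.8]), array([141.4,  74.8]), 76.0)
tray all (array([ 523.4, -290.8]), array([162.7,  74.8]), 75.8)
charger (array([493.8, 208.9]), array([113.3, 121.5]), 3.9) 0.07046321676092066
rail (np.float32(-80.92631), array([ 0.57305694, -0.02728929], dtype=float32)) (array([573.6, -19.8]), array([ 9.3, 80.9]), 9.3)
-x wall (np.float32(-81.627594), array([0.47625095, 0.08889275], dtype=float32)) (array([475.8, 101.3]), array([ 6.3, 96.5]), 8.7)
+x wall (np.float32(-80.862785), array([0.54852974, 0.09756517], dtype=float32)) (array([549.3,  99.3]), array([  7.7, 100.4]), 10.3)
floor (array([509.2, 104.8]), array([110.3, 182.8]), 7.0)
```

```bash
cat >> h.py <<'E'
def down(yaw,tip=0):
    # tool pose gripping the tray whose +y points at world angle yaw(deg); tip=mouth-down deg
    y=np.radians(yaw); Y=np.array([np.cos(y),np.sin(y),0]); Z=np.array([0,0,-1.]); X=np.cross(Y,Z)  # tool x = -tray x
    M=np.stack([X,Y,Z],1); xt=-X  # tray x
    return R.from_rotvec(-np.radians(tip)*xt).as_matrix()@M
def go(pos,M,cur=None):
    """cur=(pos,M) commanded pose; prints dr (deg) and linear (cm)"""
    if cur is None: s=env.observe(); cur=(s['tool_pos'],q2R(s['ee_rot']))
    p,C=cur; print('dr',np.degrees(R.from_matrix(C.T@M).as_rotvec()).round(2),'lin',(C.T@(np.array(pos)-p)*100).round(2))
E
python3 - <<'E'
from h import *
ci=env.camera_info('wrist'); s=env.observe(); C=q2R(s['ee_rot'])
print(C.round(3)); print('cam in tool',C.T@(ci['xyz']-s['tool_pos']),(C.T@q2R(ci['orientation'])).round(3),ci['mtx'])
go([.49,.0,.33],down(90)); go([.518,-.32,.25],down(76))
E
```

```text
[[-0.898  0.44  -0.001]
 [ 0.44   0.898 -0.001]
 [ 0.    -0.001 -1.   ]]
cam in tool [ 0.08195628  0.00032659 -0.1487425 ] [[ 0.001 -0.957 -0.29 ]
 [ 1.     0.     0.001]
 [-0.001 -0.29   0.957]] [[286.45892292   0.         255.85817836]
 [  0.         286.45892292 193.32240741]
 [  0.           0.           1.        ]]
dr [-6.000e-02 -2.000e-02 -2.611e+01] lin [-44.   -40.91  -9.42]
dr [-6.000e-02 -1.000e-02 -1.211e+01] lin [-60.6  -68.4   -1.39]
```

Emit:
drive_tool:
  dr:
    - [0,0,-10]
    - [0,0,-20]
    - [0,0,-30]
    - [0,0,-35]
    - [0,0,-35]
    - [0,0,-35]
    - [0,0,-35]
    - [0,0,-35]
    - [0,0,-35]
    - [0,0,-35]
    - [0,0,-35]
    - [0,0,-35]
    - [0,0,-35]
    - [0,0,-35]
  linear:
    - [-4,-3.5,-3]
    - [-8,-7,-6]
    - [-12.5,-10.5,-9.4]
    - [-17,-14,-9.4]
    - [-21,-17.5,-9.4]
    - [-25.5,-21,-9.4]
    - [-29.6,-24.5,-9.4]
    - [-34,-28,-9.4]
    - [-38,-31.5,-9.4]
    - [-42.3,-35.1,-9.4]
    - [-42.3,-35.1,-9.4]
    - [-42.3,-35.1,-9.4]
    - [-42.3,-35.1,-9.4]
    - [-42.3,-35.1,-9.4]
  gripper: [0,0,0,0,0,0,0,0,0,0,0,0,0,0]

```text
time: 1.85
tool_pos: [0.5001, 0.0607, 0.33]
ee_rot: [0.0, -0.078, 0.997, 0.0]
contact_force: [-0.9, -0.3, -0.1]
grip_width: 0.0913
gripper_force: 0.0
```

Run:
```python
from fit import *
s=env.observe(); print(s['tool_pos'],s['qpos'].round(2),s['time'],abs(s['qvel']).max())
p,d,ci=grab('wrist'); P=pts(d,ci); np.savez('w1.npz',p=p,d=d,P=P)
cv2.imwrite('pics/w1.png',cv2.resize(p[:,:,::-1],(800,600)))
t=P[(d>0)&(abs(P[...,2])<.015)]; print('table',np.median(t[:,2]))
Q=sel(P,(.4,.62),(.15,.3),(.062,.076)); print('charger',box(Q),Q[:,2].mean())
Q=sel(P,(.5,.62),(-.08,.02),(.085,.105)); print('rail',line(Q),box(Q),np.percentile(Q[:,2],[5,50,95]))
for x,nm in (((.44,.51),'-x wall'),((.51,.58),'+x wall')):
    Q=sel(P,x,(.06,.15),(.064,.09)); print(nm,line(Q),box(Q))
Q=sel(P,(.47,.62),(.02,.14),(.035,.064));print('floor',box(Q), np.polyfit(Q[:,1],Q[:,2],1))
Q=sel(P,(.4,.6),(.15,.3),(.145,.19)); print('ball',Q.mean(0),Q.max(0),Q.min(0))
go([.518,-.32,.20],down(76))
```

```text
[0.50012031 0.06072463 0.32998091] [ 0.    0.23  1.49  0.    1.41 -1.73] 1.85 0.004105130987759271
table 0.0001324572211984787
charger (array([496.4, 209.5]), array([109.4, 132.1]), 8.7) 0.07003473950717637
rail (np.float32(-82.041046), array([ 0.57383126, -0.01793075], dtype=float32)) (array([575.5, -17.9]), array([ 8.9, 77.1]), 8.7) [0.08555699 0.09420489 0.09584918]
-x wall (np.float32(-81.41404), array([0.47678572, 0.09541234], dtype=float32)) (array([476.4, 105.1]), array([ 5.3, 91.2]), 8.7)
+x wall (np.float32(-80.99522), array([0.5467637 , 0.11568904], dtype=float32)) (array([550.2, 105. ]), array([ 5.7, 90.9]), 9.2)
floor (array([519.9,  79.9]), array([ 90.6, 126.3]), 4.8) [-0.12519766  0.06290526]
ball [0.46106234 0.2277331  0.17249418] [0.47548032 0.24208672 0.1796494 ] [0.44904368 0.21874131 0.14540651]
dr [ 0.    0.   22.96] lin [  4.17 -37.87  13.  ]
```

View pics/w1.png

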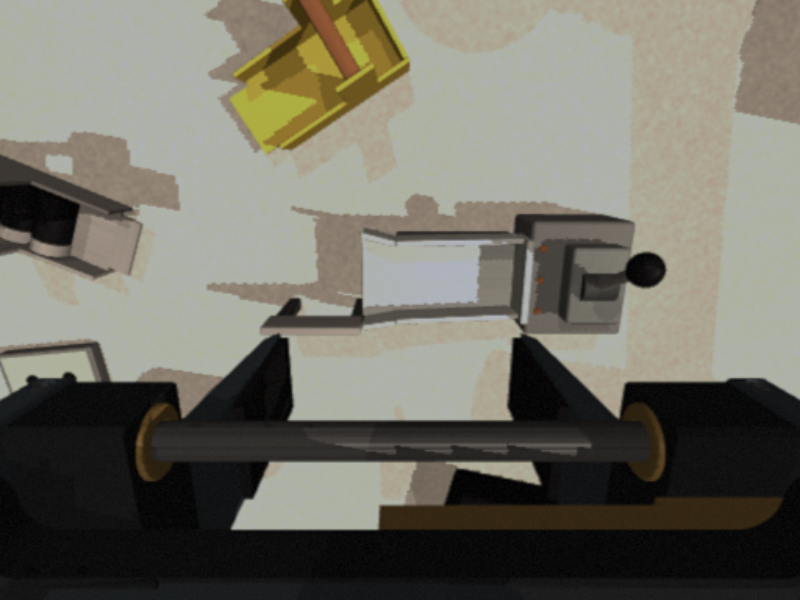

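The wrist view shows the channel mouth at about (365,280), the rail at (310,325), the ball at (645,270) and the tray's spout at (110,245).

Run:
```python
from fit import *
a=np.radians(8.7); ux=np.array([np.cos(a),np.sin(a)]); uy=np.array([-np.sin(a),np.cos(a)]); o=np.array([.528,.016])
for f in ('w1','scene0','side0'):
    P=np.load(f+'.npz')['P']; P=P[(abs(P[...,0]-.5)<.2)&(abs(P[...,1]-.1)<.3)&(P[...,2]>.02)&(P[...,2]<.2)]; P=clean(P)
    L=np.c_[(P[:,:2]-o)@ux,(P[:,:2]-o)@uy,P[:,2]]*1000
    S=lambda x,y,z: L[(L[:,0]>x[0])&(L[:,0]<x[1])&(L[:,1]>y[0])&(L[:,1]<y[1])&(L[:,2]>z[0])&(L[:,2]<z[1])]
    pr=lambda n,v: print(f,n,np.percentile(v,[1,5,50,95,99]).round(1),len(v))
    pr('charger y(156..252)',S((-50,50),(150,270),(66,74))[:,1]); pr('charger x(+-55)',S((-70,70),(180,240),(66,74))[:,0])
    pr('rail y(-92..0)',S((30,55),(-110,-5),(90,99))[:,1]); 
    for y0 in (-80,-50,-20): pr('rail x(38.5..)',S((25,60),(y0,y0+25),(91,99))[:,0])
    pr('floor y(0..)',S((-20,20),(-30,60),(45,68))[:,1])
    for y0 in (50,100):
        w=S((-50,50),(y0,y0+40),(66,90)); pr('wall-',w[w[:,0]<-25][:,0]); pr('wall+',w[w[:,0]>25][:,0])
    pr('ball x,y',S((-60,0),(170,250),(150,185))[:,0]);pr('ball y',S((-60,0),(170,250),(150,185))[:,1])
```

```text
w1 charger y(156..252) [154.6 161.6 191.5 254.  260.8] 2154
w1 charger x(+-55) [-56.2 -53.8 -16.3  49.2  52.3] 1587
w1 rail y(-92..0) [-79.  -75.3 -40.9  -9.2  -6.3] 307
w1 rail x(38.5..) [37.6 38.  40.9 44.1 44.3] 88
w1 rail x(38.5..) [37.8 38.  41.4 45.7 46.2] 106
w1 rail x(38.5..) [37.6 37.9 41.  45.3 45.6] 105
w1 floor y(0..) [11.8 14.3 35.6 58.2 59.8] 826
w1 wall- [-40.1 -40.  -38.3 -35.2 -35. ] 154
w1 wall+ [32.7 32.8 33.5 37.4 38.3] 170
w1 wall- [-40.1 -40.1 -38.4 -35.5 -35.3] 119
w1 wall+ [32.5 32.6 34.  37.3 37.8] 122
w1 ball x,y [-45.3 -44.  -34.9 -24.2 -21.8] 479
w1 ball y [210.7 211.2 218.6 229.5 232.3] 479
scene0 charger y(156..252) [154.  161.  192.4 248.6 258.3] 353
scene0 charger x(+-55) [-49.5 -44.2  23.7  53.5  55.1] 275
scene0 rail y(-92..0) [-80.4 -77.6 -44.6 -10.1  -6.4] 87
scene0 rail x(38.5..) [39.8 40.2 44.7 48.5 48.8] 24
scene0 rail x(38.5..) [41.  41.3 44.7 47.7 48.5] 23
scene0 rail x(38.5..) [40.7 41.  45.6 48.  49.2] 23
scene0 floor y(0..) [10.7 12.2 34.7 56.8 59.3] 146
scene0 wall- [-37.1 -36.1 -33.5 -31.7 -30.9] 55
scene0 wall+ [35.3 36.4 39.6 41.5 41.6] 61
scene0 wall- [-37.6 -36.7 -33.3 -31.7 -31.1] 33
scene0 wall+ [36.3 36.5 39.4 41.1 41.3] 35
scene0 ball x,y [-38.  -35.  -24.8 -18.6 -17.6] 78
scene0 ball y [211.2 212.  218.4 229.3 230.6] 78
side0 charger y(156..252) [151.9 159.5 189.7 244.9 256.1] 338
side0 charger x(+-55) [-56.9 -55.7 -25.3  46.   50.2] 250
side0 rail y(-92..0) [-81.2 -79.6 -45.2 -10.9  -6.9] 94
side0 rail x(38.5..) [35.9 36.  38.7 43.2 43.4] 31
side0 rail x(38.5..) [36.1 36.5 38.7 43.8 44.2] 29
side0 rail x(38.5..) [36.  36.7 39.9 43.4 43.9] 26
side0 floor y(0..) [ 9.3 10.5 26.9 55.8 59.3] 237
side0 wall- [-41.4 -41.1 -40.1 -36.5 -35.8] 49
side0 wall+ [31.2 31.4 32.5 36.3 36.9] 53
side0 wall- [-41.9 -41.7 -40.6 -35.9 -35.6] 31
side0 wall+ [31.2 31.3 33.  36.2 36.3] 34
side0 ball x,y [-45.7 -44.8 -36.5 -24.7 -22.6] 81
side0 ball y [208.1 208.8 214.8 224.3 226.4] 81
```

Emit:
drive_tool:
  dr:
    - [0,0,8]
    - [0,0,16]
    - [0,0,23]
    - [0,0,23]
    - [0,0,23]
    - [0,0,23]
    - [0,0,23]
    - [0,0,23]
    - [0,0,23]
  linear:
    - [0.7,-6,2]
    - [1.4,-12,4]
    - [2.1,-18,6]
    - [2.8,-24,8]
    - [3.5,-30,10]
    - [4.2,-35.9,12]
    - [4.2,-37.9,13]
    - [4.2,-37.9,13]
    - [4.2,-37.9,13]
  gripper: [0,0,0,0,0,0,0,0,0]

```text
time: 3.02
tool_pos: [0.5177, -0.3198, 0.2003]
ee_rot: [-0.0, 0.122, 0.992, 0.0]
contact_force: [0.7, 0.2, -0.3]
grip_width: 0.0911
gripper_force: 0.0
```

Run:
```python
from fit import *
s=env.observe(); print(s['tool_pos'],s['qpos'].round(2),s['time'],abs(s['qvel']).max())
p,d,ci=grab('wrist'); P=pts(d,ci); np.savez('w2.npz',p=p,d=d,P=P)
cv2.imwrite('pics/w2.png',cv2.resize(p[:,:,::-1],(800,600)))
Q=sel(P,(.46,.6),(-.4,-.25),(.1,.113)); print('handle top',line(Q),box(Q),Q[:,2].mean())
Q=sel(P,(.46,.6),(-.4,-.18),(.034,.05)); print('tray wall box',box(Q))
Q=sel(P,(.46,.6),(-.4,-.18),(.012,.12)); print('tray all',box(Q))
```

```text
[ 0.51769905 -0.31984152  0.20026233] [-0.65  0.51  1.43  0.    1.2  -1.98] 3.025 0.010993106485231552
handle top (np.float32(-14.1459255), array([ 0.5151541, -0.3181886], dtype=float32)) (array([ 517. , -318.6]), array([33.7, 73.5]), 75.8) 0.10564397444021893
tray wall box (array([ 522.2, -299.9]), array([139.1,  74.4]), 76.0)
tray all (array([ 524.7, -289.6]), array([160.4,  74.5]), 75.9)
```

View pics/w2.png

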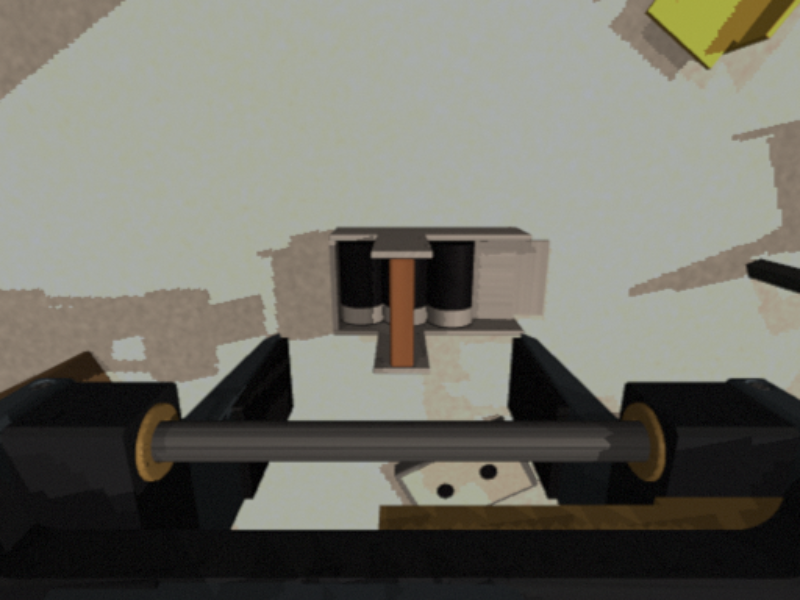

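The wrist view shows the handle at (402,310), running straight between the open jaws, with the three cells below it at (360,280), (400,290) and (450,285), and the cassette at (470,475). The gripper is centred and aligned, so I'm descending to TCP z = 90 mm.

Emit:
drive_tool:
  dr:
    - [0,0,0]
    - [0,0,0]
    - [0,0,0]
    - [0,0,0]
    - [0,0,0]
    - [0,0,0]
    - [0,0,0]
    - [0,0,0]
    - [0,0,0]
    - [0,0,0]
    - [0,0,0]
  linear:
    - [0,0,4]
    - [0,0,8]
    - [0,0,10]
    - [0,0,11]
    - [0,0,11]
    - [0,0,11]
    - [0,0,11]
    - [0,0,11]
    - [0,0,11]
    - [0,0,11]
    - [0,0,11]
  gripper: [0,0,0,0,0.5,0.9,0.9,0.9,0.9,0.9,0.9]
  squeeze: 50

```text
time: 4.45
tool_pos: [0.5175, -0.3211, 0.0899]
ee_rot: [-0.0, 0.123, 0.992, 0.0]
contact_force: [0.9, 0.3, -1.6]
grip_width: 0.0241
gripper_force: 0.0
```

Emit:
drive_tool:
  dr:
    - [0,0,0]
    - [0,0,0]
    - [0,0,0]
    - [0,0,0]
    - [0,0,0]
    - [0,0,0]
    - [0,0,0]
    - [0,0,0]
  linear:
    - [0,0,0]
    - [0,0,0]
    - [0,0,0]
    - [0,0,0]
    - [0,0,0]
    - [0,0,-0.5]
    - [0,0,-1.2]
    - [0,0,-2]
  gripper: [1,1,1,1,1,1,1,1]
  squeeze: 50

```text
time: 5.45
tool_pos: [0.5173, -0.3212, 0.1103]
ee_rot: [-0.0, 0.123, 0.992, -0.0]
contact_force: [0.8, 0.1, -7.8]
grip_width: 0.0137
gripper_force: 50.0
```

```bash
cat >> h.py <<'E'
RY=8.7; a_=np.radians(RY); UX=np.array([np.cos(a_),np.sin(a_),0]); UY=np.array([-np.sin(a_),np.cos(a_),0]); O=np.array([.5257,.0268,0])
def tcp_for(x,y,z,tip):  # mm, spout edge in rack frame
    t=np.radians(tip); yy=y-110*np.cos(t)+71*np.sin(t); zz=z+110*np.sin(t)+71*np.cos(t)
    return O+UX*x/1e3+UY*yy/1e3+np.array([0,0,zz/1e3]), down(90+RY,tip)
E
python3 - <<'E'
from h import *
go(*tcp_for(0,-65,78,0))
E
```

```text
dr [-0.000e+00 -1.000e-02 -2.282e+01] lin [ 0.89 17.82 -3.87]
```

Emit:
drive_tool:
  dr:
    - [0,0,0]
    - [0,0,0]
    - [0,0,-1]
    - [0,0,-2]
    - [0,0,-3.5]
    - [0,0,-5]
    - [0,0,-7]
    - [0,0,-9]
    - [0,0,-11]
    - [0,0,-13]
    - [0,0,-15]
    - [0,0,-17]
    - [0,0,-19]
    - [0,0,-20.5]
    - [0,0,-21.5]
    - [0,0,-22.3]
    - [0,0,-22.7]
    - [0,0,-22.8]
    - [0,0,-22.8]
    - [0,0,-22.8]
  linear:
    - [0,0,-1]
    - [0,0.3,-2]
    - [0,0.9,-3]
    - [0,1.8,-3.6]
    - [0.1,3,-3.9]
    - [0.2,4.3,-3.9]
    - [0.3,5.7,-3.9]
    - [0.4,7.1,-3.9]
    - [0.5,8.5,-3.9]
    - [0.5,9.9,-3.9]
    - [0.6,11.3,-3.9]
    - [0.6,12.6,-3.9]
    - [0.7,13.8,-3.9]
    - [0.8,14.9,-3.9]
    - [0.8,15.8,-3.9]
    - [0.9,16.6,-3.9]
    - [0.9,17.2,-3.9]
    - [0.9,17.6,-3.9]
    - [0.9,17.8,-3.9]
    - [0.9,17.8,-3.9]
  gripper: [1,1,1,1,1,1,1,1,1,1,1,1,1,1,1,1,1,1,1,1]

```text
time: 7.95
tool_pos: [0.5522, -0.1463, 0.1489]
ee_rot: [0.0, -0.076, 0.997, -0.0]
contact_force: [-0.0, -0.1, -7.5]
grip_width: 0.0138
gripper_force: 50.0
```

Run:
```python
from fit import *
s=env.observe(); print(s['tool_pos'],s['qpos'].round(2),s['time'],s['grip_width'])
O2=O[:2]
for n in ('wrist','scene'):
    p,d,ci=grab(n); P=pts(d,ci); np.savez(n+'3.npz',p=p,d=d,P=P)
    if n=='wrist': cv2.imwrite('pics/w3.png',cv2.resize(p[:,:,::-1],(800,600)))
    P=P[(abs(P[...,0]-.5)<.2)&(abs(P[...,1]-.0)<.3)&(P[...,2]>.02)&(P[...,2]<.2)]; P=clean(P)
    L=np.c_[(P[:,:2]-O2)@UX[:2],(P[:,:2]-O2)@UY[:2],P[:,2]]*1000
    S=lambda x,y,z: L[(L[:,0]>x[0])&(L[:,0]<x[1])&(L[:,1]>y[0])&(L[:,1]<y[1])&(L[:,2]>z[0])&(L[:,2]<z[1])]
    pr=lambda nm,v: print(n,nm,np.percentile(v,[1,5,50,95,99]).round(1) if len(v) else 0,len(v))
    for y0 in (-190,-150,-120):
        pr('tray x wall tops',S((-50,50),(y0,y0+25),(93,110))[:,0])
    pr('spout x',S((-45,45),(-80,-68),(70,90))[:,0]); pr('spout z',S((-20,20),(-80,-68),(50,90))[:,2])
    pr('spout y',S((-20,20),(-85,-40),(60,90))[:,1])
    pr('rail x',S((25,60),(-80,-10),(91,99))[:,0]); pr('rail y',S((36,60),(-110,-5),(92,99))[:,1]); pr('wall',S((-50,50),(50,100),(64,90))[:,0]); pr('floor y',S((-20,20),(-30,30),(50,68))[:,1])
go(*tcp_for(0,10,68,0))
```

```text
[ 0.55216348 -0.14634758  0.14893794] [-0.36  0.52  1.58 -0.    1.04 -2.09] 7.95 0.01375985476424103
wrist tray x wall tops [-37.7 -37.6 -37.4 -37.2  -7.2] 186
wrist tray x wall tops [-37.5 -36.5 -12.2  14.1  16.7] 2347
wrist tray x wall tops [-37.7 -37.6 -36.5 -34.2 -34.1] 253
wrist spout x [-29.2 -26.2   3.   38.6  39. ] 1177
wrist spout z [75.6 75.9 77.1 78.2 78.6] 692
wrist spout y [-84.8 -83.8 -75.1 -66.1 -65.4] 1136
wrist rail x [37.7 38.  39.5 42.3 42.7] 626
wrist rail y [-84.7 -80.5 -48.1 -16.6 -13.6] 614
wrist wall [33.1 33.2 33.5 34.1 34.3] 8
wrist floor y [-0.1  0.3 12.1 28.2 29.5] 1516
scene tray x wall tops [-33.4 -32.1  37.4  39.4  39.8] 78
scene tray x wall tops [-32.7 -26.5  16.3  38.9  39.9] 176
scene tray x wall tops [-34.9 -34.2  35.5  39.5  39.8] 51
scene spout x [-26.3 -24.4   0.1  23.6  26.3] 67
scene spout z [73.6 73.9 75.5 77.4 78.7] 50
scene spout y [-84.5 -83.6 -74.5 -66.  -65.1] 79
scene rail x [40.2 41.7 46.2 49.4 50.1] 73
scene rail y [-108.3 -100.5  -57.8  -10.3   -7.1] 85
scene wall [-36.5 -34.9  36.2  41.6  42.3] 140
scene floor y [ 0.1  0.5 13.8 28.3 29.4] 94
dr [-0.    0.   -0.03] lin [-0.    7.52  0.99]
```

View pics/w3.png

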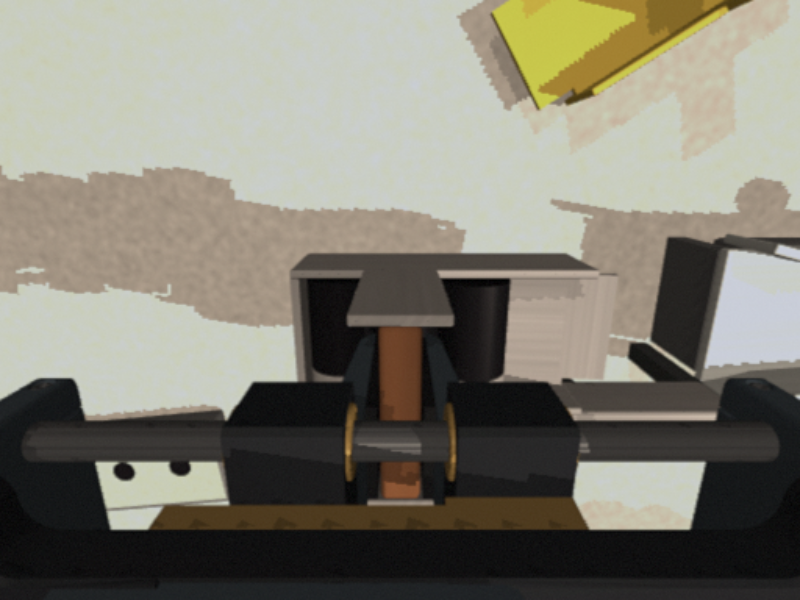

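The wrist view shows the tray held level with the cells against the back wall at (335,320) and (475,320), the spout at (600,330), the rail at (640,400) and the mouth at (685,310). Tray and rack agree to about 1 mm, so I'm moving in.

Emit:
drive_tool:
  dr:
    - [0,0,0]
    - [0,0,0]
    - [0,0,0]
    - [0,0,0]
    - [0,0,0]
    - [0,0,0]
    - [0,0,0]
    - [0,0,0]
    - [0,0,0]
    - [0,0,0]
    - [0,0,0]
    - [0,0,0]
    - [0,0,0]
    - [0,0,0]
    - [0,0,0]
  linear:
    - [0,0.2,0]
    - [0,0.6,0]
    - [0,1.2,0]
    - [0,2,0]
    - [0,2.8,0]
    - [0,3.6,0]
    - [0,4.4,0.2]
    - [0,5.2,0.4]
    - [0,5.9,0.6]
    - [0,6.5,0.8]
    - [0,7,1]
    - [0,7.3,1]
    - [0,7.5,1]
    - [-0.05,7.5,1]
    - [-0.05,7.5,1]
  gripper: [1,1,1,1,1,1,1,1,1,1,1,1,1,1,1]

```text
time: 9.93
tool_pos: [0.5415, -0.0722, 0.139]
ee_rot: [0.0, -0.076, 0.997, -0.0]
contact_force: [0.0, 0.6, -7.7]
grip_width: 0.0138
gripper_force: 50.0
```

Run:
```python
from fit import *
s=env.observe(); r=s['tool_pos']-O; print('rack',r@UX,r@UY,r[2],s['contact_force'],s['time'])
p,d,ci=grab('wrist'); P=pts(d,ci)
P=P[(abs(P[...,0]-.5)<.2)&(abs(P[...,1]-.0)<.3)&(P[...,2]>.02)&(P[...,2]<.2)]; P=clean(P)
L=np.c_[(P-O)@UX,(P-O)@UY,P[:,2]]*1000
S=lambda x,y,z: L[(L[:,0]>x[0])&(L[:,0]<x[1])&(L[:,1]>y[0])&(L[:,1]<y[1])&(L[:,2]>z[0])&(L[:,2]<z[1])]
pr=lambda nm,v: print(nm,np.percentile(v,[1,5,50,95,99]).round(1) if len(v) else 0,len(v))
pr('tray wall',S((-50,50),(-40,-15),(85,100))[:,0]);pr('tray wallfar',S((-50,50),(-130,-120),(85,100))[:,0]); pr('spout/floor z',S((-20,20),(5,9),(50,90))[:,2]);pr('floor z',S((-20,20),(12,20),(50,90))[:,2])
pr('ch wall',S((-60,60),(5,20),(80,95))[:,0])
for t in (4,8,12,16,20): go(*tcp_for(.5,10,68,t))
```

```text
rack 0.0006082145786959463 -0.10026827332862613 0.13898185175796127 [ 1.60050880e-03  5.53501324e-01 -7.68573082e+00] 9.925
tray wall [-37.  -36.9 -35.6  33.1  35.1] 260
tray wallfar [-36.9 -36.4 -11.8  11.8  17.1] 678
spout/floor z [66.1 66.5 67.6 68.7 69.1] 242
floor z [56.5 57.  57.9 58.9 59.1] 270
ch wall [-45.7 -44.7  36.4  40.2  41.3] 359
dr [ 3.99  0.01 -0.03] lin [ 0.01  0.55 -0.75]
dr [ 7.99  0.01 -0.03] lin [ 0.01  1.12 -1.46]
dr [ 1.199e+01  1.000e-02 -3.000e-02] lin [ 0.01  1.74 -2.13]
dr [ 1.599e+01  1.000e-02 -3.000e-02] lin [ 0.01  2.41 -2.76]
dr [ 1.999e+01  1.000e-02 -3.000e-02] lin [ 0.01  3.12 -3.34]
```

Emit:
drive_tool:
  dr:
    - [2,0,0]
    - [4,0,0]
    - [6,0,0]
    - [8,0,0]
    - [9,0,0]
    - [10,0,0]
    - [10,0,0]
    - [10,0,0]
    - [10,0,0]
    - [10,0,0]
    - [10,0,0]
    - [12,0,0]
    - [12,0,0]
    - [12,0,0]
    - [14,0,0]
    - [16,0,0]
    - [18,0,0]
    - [20,0,0]
    - [20,0,0]
    - [20,0,0]
  linear:
    - [0,0.25,-0.35]
    - [0,0.55,-0.75]
    - [0,0.83,-1.1]
    - [0,1.12,-1.46]
    - [0,1.27,-1.63]
    - [0,1.42,-1.8]
    - [0,1.42,-1.8]
    - [0,1.42,-1.8]
    - [0,1.42,-1.8]
    - [0,1.42,-1.8]
    - [0,1.42,-1.8]
    - [0,1.74,-2.13]
    - [0,1.74,-2.13]
    - [0,1.74,-2.13]
    - [0,2.07,-2.45]
    - [0,2.41,-2.76]
    - [0,2.76,-3.05]
    - [0,3.12,-3.34]
    - [0,3.12,-3.34]
    - [0,3.12,-3.34]
  gripper: [1,1,1,1,1,1,1,1,1,1,1,1,1,1,1,1,1,1,1,1]

```text
time: 12.48
tool_pos: [0.5367, -0.0414, 0.1722]
ee_rot: [0.013, -0.075, 0.982, -0.173]
contact_force: [-0.1, 0.6, -3.1]
grip_width: 0.0138
gripper_force: 50.0
```

Emit:
drive_tool:
  dr:
    - [0,0,0]
    - [0,0,0]
    - [0,0,0]
    - [0,0,0]
    - [0,0,0]
    - [0,0,0]
    - [0,0,0]
    - [0,0,0]
  linear:
    - [0,0,0]
    - [0,0,0]
    - [0,0,0]
    - [0,0,0]
    - [0,0,0]
    - [0,0,0]
    - [0,0,0]
    - [0,0,0]
  gripper: [1,1,1,1,1,1,1,1]

```text
time: 13.48
tool_pos: [0.5366, -0.0412, 0.1723]
ee_rot: [0.013, -0.075, 0.982, -0.173]
contact_force: [0.2, -0.7, -3.0]
grip_width: 0.0138
gripper_force: 50.0
```

Run:
```python
from h import *
s=env.observe(); print(s['tool_pos'],s['contact_force'],s['time'])
a,_,_=grab('scene'); b,_,_=grab('wrist')
c=a[100:300,200:400][:,:,::-1]
cv2.imwrite('pics/tip.png',np.hstack([cv2.resize(c,(400,400)),cv2.resize(b[:,:,::-1],(400,400))]))
```

```text
[ 0.53658765 -0.04121853  0.17230447] [ 0.22639992 -0.68712872 -2.96169627] 13.475
```

View pics/tip.png

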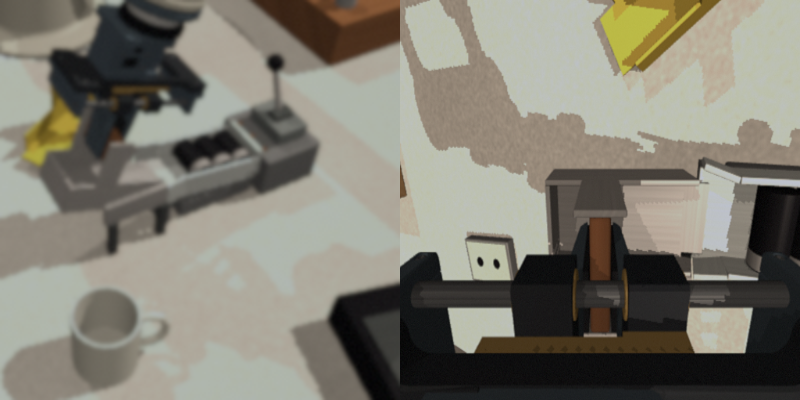

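Scene crop: all three cells lie side by side against the stop, at about (215,150). The wrist view shows the tray empty, and the force reading now matches the tray alone. Next I'll level it, back out and set it down.

Run:
```python
from h import *
for t in (15,10,5,0): print(t); go(*tcp_for(.5,10,68,t))
for y,z in ((-40,72),(-170,72),(-170,25),(-170,20.5)): print(y,z); go(*tcp_for(.5,y,z,0))
```

```text
15
dr [-5.   -0.   -0.01] lin [-0.   -0.6   0.99]
10
dr [-10.    -0.    -0.01] lin [-0.   -1.08  2.02]
5
dr [-1.5e+01 -0.0e+00 -1.0e-02] lin [-0.   -1.48  3.09]
0
dr [-2.e+01 -0.e+00 -1.e-02] lin [-0.   -1.78  4.2 ]
-40 72
dr [-2.e+01 -0.e+00 -1.e-02] lin [-0.   -6.62  5.53]
-170 72
dr [-2.e+01 -0.e+00 -1.e-02] lin [-1.000e-02 -1.883e+01  9.980e+00]
-170 25
dr [-2.e+01 -0.e+00 -1.e-02] lin [-1.000e-02 -1.723e+01  1.439e+01]
-170 20.5
dr [-2.e+01 -0.e+00 -1.e-02] lin [-1.000e-02 -1.707e+01  1.482e+01]
```

Emit:
drive_tool:
  dr:
    - [-5,0,0]
    - [-10,0,0]
    - [-15,0,0]
    - [-20,0,0]
    - [-20,0,0]
    - [-20,0,0]
    - [-20,0,0]
    - [-20,0,0]
    - [-20,0,0]
    - [-20,0,0]
    - [-20,0,0]
    - [-20,0,0]
    - [-20,0,0]
    - [-20,0,0]
    - [-20,0,0]
    - [-20,0,0]
    - [-20,0,0]
    - [-20,0,0]
  linear:
    - [0,-0.6,1]
    - [0,-1.08,2]
    - [0,-1.48,3.05]
    - [0,-1.78,4.15]
    - [0,-3.4,4.55]
    - [0,-5,5]
    - [0,-6.62,5.53]
    - [0,-10,6.75]
    - [0,-13,7.85]
    - [0,-16,8.95]
    - [0,-18.83,9.98]
    - [0,-18.83,9.98]
    - [0,-18.1,12]
    - [0,-17.4,13.9]
    - [0,-17.2,14.5]
    - [0,-17.07,14.82]
    - [0,-17.03,14.93]
    - [0,-17.03,14.93]
  gripper: [1,1,1,1,1,1,1,1,1,1,1,1,1,1,1,1,1,1]

```text
time: 15.82
tool_pos: [0.5687, -0.25, 0.0908]
ee_rot: [0.0, -0.076, 0.997, -0.0]
contact_force: [-1.0, -0.9, -2.7]
grip_width: 0.0139
gripper_force: 50.0
```

Emit:
drive_tool:
  dr:
    - [0,0,0]
    - [0,0,0]
    - [0,0,0]
    - [0,0,0]
    - [0,0,0]
    - [0,0,0]
    - [0,0,0]
  linear:
    - [0,0,0.07]
    - [0,0,0.12]
    - [0,0,0.12]
    - [0,0,0.12]
    - [0,0,0.12]
    - [0,0,0.12]
    - [0,0,0.12]
  gripper: [1,1,0.5,0.5,0.5,0.5,0.5]

```text
time: 16.7
tool_pos: [0.5685, -0.2499, 0.0891]
ee_rot: [0.0, -0.076, 0.997, 0.0]
contact_force: [0.6, -1.3, 0.3]
grip_width: 0.046
gripper_force: 0.0
```

Emit:
drive_tool:
  dr:
    - [0,0,0]
    - [0,0,0]
    - [0,0,0]
    - [0,0,0]
    - [0,0,0]
  linear:
    - [0,0,-4]
    - [0,0,-9]
    - [0,0,-14]
    - [0,0,-21]
    - [0,0,-21]
  gripper: [0.5,0.5,0.5,1,1]

```text
time: 17.32
tool_pos: [0.57, -0.2507, 0.3038]
ee_rot: [0.003, -0.076, 0.997, -0.002]
contact_force: [0.3, 0.2, -0.8]
grip_width: 0.0284
gripper_force: 0.0
```

Run:
```python
from fit import *
s=env.observe(); print(s['tool_pos'],s['time'])
p,d,ci=grab('scene'); P=pts(d,ci)
Q=sel(P,(.4,.62),(.15,.3),(.14,.19)); print('ball rack',((Q-O)@UX).mean(),((Q-O)@UY).mean(),Q[:,2].max())
Q=sel(P,(.48,.66),(-.36,-.12),(.034,.05)); print('tray',box(Q))
T=lambda x,y,z:O+UX*x/1e3+UY*y/1e3+np.array([0,0,z/1e3])
M=down(90+RY)
for t in ((-95,212,300),(-95,212,172),(-60,212,172),(12,212,172),(-40,212,172),(-95,212,320)): print(t); go(T(*t),M)
```

```text
[ 0.56997037 -0.25070514  0.30381478] 17.325
ball rack -0.023689997135741037 0.20841753854902736 0.17678489063072722
tray (array([ 567.9, -230.3]), array([ 76.5, 139.3]), 9.0)
(-95, 212, 300)
dr [-0.18  0.23 -0.01] lin [9.640e+00 4.926e+01 3.000e-02]
(-95, 212, 172)
dr [-0.18  0.23 -0.01] lin [ 9.69 49.3  12.83]
(-60, 212, 172)
dr [-0.18  0.23 -0.01] lin [ 6.19 49.3  12.84]
(12, 212, 172)
dr [-0.18  0.23 -0.01] lin [-1.01 49.3  12.87]
(-40, 212, 172)
dr [-0.18  0.23 -0.01] lin [ 4.19 49.3  12.85]
(-95, 212, 320)
dr [-0.18  0.23 -0.01] lin [ 9.63 49.25 -1.97]
```

Emit:
drive_tool:
  dr:
    - [0,0,0]
    - [0,0,0]
    - [0,0,0]
    - [0,0,0]
    - [0,0,0]
    - [0,0,0]
    - [0,0,0]
    - [0,0,0]
    - [0,0,0]
    - [0,0,0]
    - [0,0,0]
    - [0,0,0]
    - [0,0,0]
    - [0,0,0]
    - [0,0,0]
  linear:
    - [1.2,5,0]
    - [2.4,10,0]
    - [3.6,16,0]
    - [4.8,22,0]
    - [6,28,0]
    - [7.2,34,0]
    - [8.4,40,0]
    - [9.6,46,0]
    - [9.6,49.3,0]
    - [9.6,49.3,0]
    - [9.6,49.3,0]
    - [9.7,49.3,5]
    - [9.7,49.3,10]
    - [9.7,49.3,12.5]
    - [9.7,49.3,12.5]
  gripper: [1,1,1,1,1,1,1,1,1,1,1,1,1,1,1]

```text
time: 19.25
tool_pos: [0.3973, 0.2214, 0.1726]
ee_rot: [-0.002, -0.075, 0.997, -0.001]
contact_force: [-0.2, 0.7, 0.2]
grip_width: 0.0009
gripper_force: 0.0
```

Run:
```python
from h import *
s=env.observe(); r=s['tool_pos']-O; print('rack',r@UX,r@UY,r[2],s['contact_force'],s['grip_width'],s['time'])
M=down(90+RY)
T=lambda x,y,z:O+UX*x/1e3+UY*y/1e3+np.array([0,0,z/1e3])
go(T(11,211,172),M)
```

```text
rack -0.09745288584740389 0.21175079499423072 0.17262821717902005 [-0.18703249  0.74863468  0.20664182] 0.0008794755630030394 19.25
dr [-0.06 -0.22 -0.11] lin [-10.85  -0.06   0.02]
```

Now I'll push the lever over gently, watching the force.

Emit:
drive_tool:
  dr:
    - [0,0,0]
    - [0,0,0]
    - [0,0,0]
    - [0,0,0]
    - [0,0,0]
    - [0,0,0]
    - [0,0,0]
    - [0,0,0]
    - [0,0,0]
    - [0,0,0]
    - [0,0,0]
    - [0,0,0]
    - [0,0,0]
  linear:
    - [-1.5,0,0]
    - [-3,0,0]
    - [-4,0,0]
    - [-5,0,0]
    - [-6,0,0]
    - [-7,0,0]
    - [-8,0,0]
    - [-9,0,0]
    - [-9.6,0,0]
    - [-10.1,0,0]
    - [-10.4,0,0]
    - [-10.6,0,0]
    - [-10.6,0,0]
  gripper: [1,1,1,1,1,1,1,1,1,1,1,1,1]

```text
time: 20.88
tool_pos: [0.5012, 0.2385, 0.1737]
ee_rot: [-0.002, -0.076, 0.997, -0.0]
contact_force: [-9.9, -1.1, 4.0]
grip_width: 0.0003
gripper_force: 4.7
```

Run:
```python
from fit import *
s=env.observe(); r=s['tool_pos']-O; print('rack',r@UX,r@UY,r[2],s['contact_force'],s['time'])
for n in ('side','scene'):
    p,d,ci=grab(n); P=pts(d,ci)
    m=(p.max(2)<60)&(d>0); L=np.stack([(P-O)@UX,(P-O)@UY,P[...,2]],-1)*1000
    k=m&(L[...,0]>15)&(L[...,0]<70)&(L[...,1]>190)&(L[...,1]<235)&(L[...,2]>140)&(L[...,2]<185)
    print(n,k.sum(),np.median(L[k],0) if k.any() else '',np.percentile(L[k],[3,97],0) if k.any() else '')
```

```text
rack 0.007832482314688086 0.21297021591403187 0.17373436353568641 [-9.87164066 -1.08754501  4.01327272] 20.875
side 65 [ 28.79438217 202.25419517 169.74211379] [[ 16.29793479 198.42155133 159.67884346]
 [ 39.94571372 209.61144792 181.64874292]]
scene 104 [ 31.07290498 205.55240928 169.81084064] [[ 16.51840763 200.10095409 161.52831343]
 [ 51.51923829 216.68094786 182.98470709]]
```

10 N, against the lever's 2 N, means the lever is at its stop; the ball's far edge at x of about 51 mm agrees. I'll retreat.

Emit:
drive_tool:
  dr:
    - [0,0,0]
    - [0,0,0]
    - [0,0,0]
    - [0,0,0]
    - [0,0,0]
    - [0,0,0]
    - [0,0,0]
    - [0,0,0]
    - [0,0,0]
  linear:
    - [1,0,0]
    - [3,0,0]
    - [6,0,0]
    - [9,0,-3]
    - [10,0,-8]
    - [10,0,-13]
    - [10,0,-15]
    - [10,0,-15]
    - [10,0,-15]
  gripper: [1,1,1,1,1,1,1,1,1]

```text
time: 22.1
tool_pos: [0.4036, 0.2235, 0.3232]
ee_rot: [-0.0, -0.076, 0.997, -0.0]
contact_force: [-0.2, -0.7, -0.4]
grip_width: 0.0005
gripper_force: 0.0
```

Run:
```python
from fit import *
s=env.observe(); print(s['tool_pos'],s['contact_force'],s['time'])
p,d,ci=grab('scene'); P=pts(d,ci); L=np.stack([(P-O)@UX,(P-O)@UY,P[...,2]],-1)*1000
k=(d>0)&(p.max(2)<60)&(abs(L[...,0])<70)&(L[...,1]>190)&(L[...,1]<235)&(L[...,2]>140)&(L[...,2]<190)
print(k.sum(),np.median(L[k],0),np.percentile(L[k],[3,97],0))
for y in (80,100,115,130,145):
    q=(d>0)&(abs(L[...,0])<25)&(abs(L[...,1]-y)<4)&(L[...,2]<120); print(y,np.percentile(L[q][:,2],[50,95]) if q.any() else '')
cv2.imwrite('pics/end.png',cv2.resize(p[60:330,80:440,::-1],(800,600)))
```

```text
[0.40355222 0.22353949 0.32319034] [-0.16074444 -0.71623027 -0.4163401 ] 22.1
42 [ 45.65873299 206.55436815 168.72695724] [[ 38.51424591 199.5383749  160.33879885]
 [ 51.65689008 213.73500879 173.84092725]]
80 [78.34406264 79.89519376]
100 [77.0173353  78.52266951]
115 [67.4807056  73.42963684]
130 [71.53099857 74.12149602]
145 [69.85505927 74.46707896]
```

View pics/end.png

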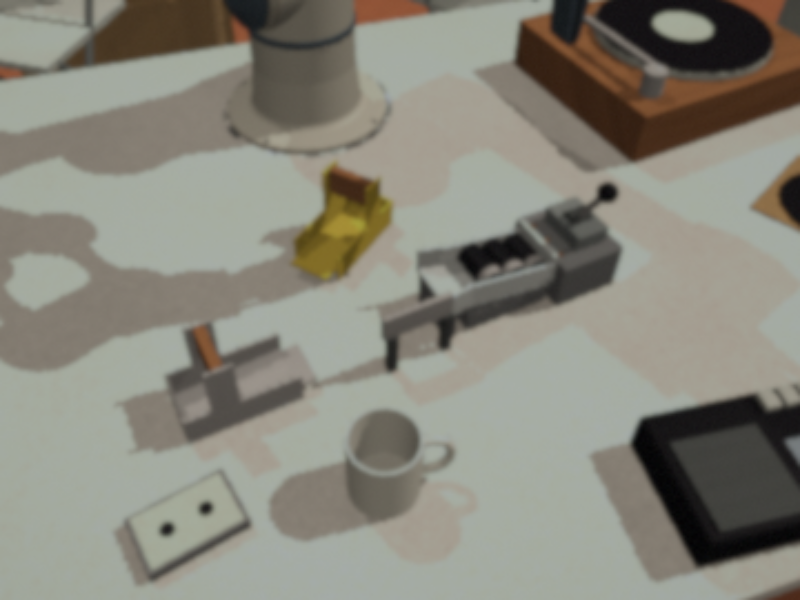

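The final view shows the three cells in the channel at about (500,255), the lever over to +x with its ball at (607,192), the tray flat at (240,385), clear of the rack, and the mug and cassette in place.

```bash
python3 -c "
from plant import env
print(env.sign_off())"
```

```text
the job is handed in; nothing more can be done
None
```

The job is done and handed in at about 22 s: all three cells are in the channel against the stop, the empty tray stands flat clear of the rack, and the lever is pushed fully over to +x, with the mug and cassette left alone.

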